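# Unlatch the ration case and serve the tin

### The arm

A 6-joint arm with a two-finger parallel gripper is mounted at the origin on the work surface. World frame = base frame: x ahead of the robot, y to its left, z up, the work surface at z = 0. Lengths are in m, angles in rad, forces in N, time in s.
With the tool pointing down it reaches from about 0.3 to 0.875 m from the base axis. Payload 6.4 kg.
Tool frame: the origin (TCP) lies midway between the tips of the shut fingers; the grasp point (between the pads) lies 19 mm behind it; z points along the fingers, y is the line along which they close (so a half turn about z gives the same grasp; the last joint's range is limited). The gripper opens to 85 mm and grips with 20 to 120 N. Pads are 22 mm wide; open, the fingers measure 114 mm over their backs; the gripper's body (76 mm by 85 mm) begins 54 mm behind the grasp point. The pads swing forward as they close: fully open they stand 13 mm farther back than shut.
Start: joints at [-1.469, 0.181, 1.607, -0, 1.354, -0.206], TCP at [0.174, -0.548, 0.231] pointing down, gripper open.
Joint ranges: [-2.99, 2.99], [-0.89, 2.07], [0.3, 2.58], [-1.14, 4.28], [0, 2.63], [-3.12, 3.12]. Speed limits (rad/s): [2.57, 2.57, 3.01, 3.14, 3.14, 3.14].

### API

Orientations are given as a unit quaternion [w, x, y, z].
In Python, from bench import status, camera, ctrl gives the robot as it stands. The module is installed in compiled form; this text tells all that it offers.
- The arm moves only by the shell command python3 -m handwheel 'ROWS'. ROWS is JSON, a list that holds one entry, the list of rows, each a list of 7 numbers: the opening, from -1 (shut) to 1 (fully open), then the shift along the tool's x, y, z in cm, then the turn, a rotation vector about the tool's x, y, z in degrees. A call has 1 to 10 rows; each row is the pose to reach, as a shift and turn from the pose commanded when the call began, along the tool's axes at that moment; what a row does not reach only later rows make up. A row lasts 1/8 s, in which the tool goes at most 62.5 mm and 10.7 degrees, less where a joint would pass 70% of its speed; a pose out of reach is approached as far as the arm can. A call with a gripper value outside its range is refused whole. The fingers move at their own pace and stop on an object; the grip force is fixed at half the most. Time passes only in rows, so rows that repeat a pose let the fingers close. It gives the time, the measured TCP pose, the force, the opening and the grip force at its end, in the units of the state.
- status.get_obs(): the state, without advancing time (a new reading comes with each control period).
- camera(name): name is "scene" or "side" or "wrist"; returns a dict with "frame" (384x512x3 uint8, blue, green, red), "depth" (384x512 float32, m along the optical axis (not along the pixel's ray), 0 where there is no reading), "fx", "fy", "cx", "cy" (pixels), "dist" ([k1, k2, p1, p2, k3] as OpenCV has them; the pictures are not rectified), "extrinsics" (4x4, takes a point from camera to world coordinates); the wrist camera has in their place "hand_eye" (4x4, takes a point from camera to tool coordinates, whose origin is the TCP and whose axes are the flange's). Camera axes: x right, y down, z forward; pixel columns grow to the right and rows downward; lengths in m; the calibration is good to about 2 mm. A picture is of the moment at which its call begins: read the wrist's pose just before it.
- ctrl.hand_in(): hands the job in; it is judged then, once.
The state is a dict: "time_s": time; "q": joint angles; "dq": joint speeds; "joint_efforts": joint torques, N m; "eef_pos": TCP position; "eef_rot": TCP orientation; "wrist_force": force on the tool from outside, world axes, zero at the start; "torque": the same for the moment, N m; "opening": opening from 0.0 (shut) to 1.0 (fully open); "grasp_force": force on a finger pad.
Only numpy, scipy, OpenCV 4.12 (cv2) and the standard library are available. Lean on these libraries where they do the work, as an engineer would, in place of code of your own. Each camera call takes 0.05 s, during which the arm holds its last target. There are 200 camera calls.

### The job

Flip the toggle latch of the ration case fully open, then swing the lid back past upright so that it stays open by itself. Then take the round tin out of the case and set it down gently, upright and flat inside the serving tray, leaving the carton in the case and everything else on the bench where it is.

Things in the scene. Friction and masses are not known exactly. Their poses are not given: they have to be found in the camera images.
- case: Grey sheet-metal ration case, fixed to the bench, 160 mm (its x) by 280 mm (its y), walls 95 mm high and 5 mm thick, inner floor 5 mm up. Origin: centre of its underside; z up. Its -x side is the front (towards the robot) with latch and lid bar, the lid's hinge runs along the top of the +x side.
- latch (a joint): Steel toggle lever, rad: 0 closed (upright, claw over the lid's front edge, holding it down), 1.9 fully open (tipped forward, hanging in front of the case). Turns about an axis along case y through case (-0.088, -0.065, 0.060) m. Over-centre spring: resists with up to 4 N at its tip, springs shut if let go before 0.8 rad, past that snaps fully open and stays.
- latch_grip (a point): Middle of the T cross-bar at the lever's tip: 10 mm thick, 44 mm long along case y, on an 8 mm stem, 96 mm from the pivot. Closed: at case (-0.102, -0.065, 0.155) m, 51 mm above the lid's top, just in front of its edge; the space behind it, over the lid, is free, so fingertips can push it over forwards from behind without grasping.
- lid (a joint): Angle of the lid, rad: 0 = shut, 1.57 = upright, 1.85 = leaning back on its stop. It falls shut if let go well before upright, stays or leans back if let go past about 1.65. About 2.5 N at the bar lift it. It cannot be lifted while the latch is closed.
- lid_hinge (a point): Middle of the lid's hinge line, at case (0.080, 0, 0.0955) m; the hinge axis is the case's y. The lid is a steel plate 160 x 280 x 8 mm.
- lid_bar (a point): Middle of the lid's round steel grab bar, 12 mm thick, 90 mm long along case y (78 mm free between end brackets), 38 mm in front of the lid's front edge; shut: at case (-0.118, 0.060, 0.1055) m, i.e. 198 mm before and 10 mm above the hinge axis. Free all round: can be pinched from above. Turns with the lid.
- tin: Closed round metal tin, 52 mm across, 75 mm tall, about 0.3 kg, standing in the case at its left or right half beside the carton (seen once the lid is open). Origin: centre of its underside, z up along its axis.
- carton: Square cardboard carton, 50 x 50 x 70 mm tall, standing in the other half of the case. Origin: centre of its underside. It stays there.
- tray: Plain flat metal serving tray, fixed to the bench, 220 mm (its x) by 170 mm (its y), rim 18 mm high, walls and floor 4 mm thick; empty. Origin: centre of its underside, z up.
- mug: Steel mug, 72 mm across, 85 mm tall, on the bench between case and tray; origin centre of underside. A bystander.
- jar: Amber glass jar with metal cap, 90 mm across, 130 mm tall, at the back of the bench; origin centre of underside. A bystander.
- can: Tall plain can, 66 mm across, 110 mm tall, standing behind the mug, between case and tray; origin centre of underside. A bystander.
- screwdriver: Screwdriver lying at the back left of the bench; origin on its underside. A bystander.
- hammer: Hammer lying at the back right of the bench; origin on its underside. A bystander.
- wrench: Wrench lying near the robot; origin on its underside. A bystander.

How it is judged:
On the way, in this order (a step that is already met when the one before it is completed fails the run):
1. the latch is flipped open while the lid is still shut (value of joint latch above 1.7 rad and value of joint lid below 0.15 rad), for 0.2 s.
2. the lid is swung back past upright (value of joint lid above 1.58 rad and value of joint latch above 1.7 rad), for 0.2 s.
At the end, for the whole second after the job is handed in: Latch over 1.7 rad, lid over 1.58 rad; tin at rest, upright (0.1 rad), flat on the tray floor inside the rim (within 82 mm of its centre along tray x, 58 mm along y); carton upright, within 40 mm of its start; bystanders within 40 mm of theirs (all of step 2 and x of tin in the frame of tray between -0.082 and 0.082 m and y of tin in the frame of tray between -0.058 and 0.058 m and z of tin in the frame of tray between 0 and 0.01 m and angle between tin's own z axis and vertical below 0.1 rad and linear speed of each of tin, carton below 0.02 m/s and distance of each of carton, mug, jar, can, screwdriver, hammer, wrench from where it was at the start of the episode below 0.04 m and angle between carton's own z axis and vertical below 0.4 rad); the robot touches nothing.
It fails at once if the tin is dropped or thrown (faster than 0.5 m/s with no finger on it) (linear speed of tin above 0.5 m/s and contact force between tin and the fingers below 0.1 N).
It fails at once if the carton is shifted by more than 40 mm or tipped (distance of carton from where it was at the start of the episode above 0.04 m or angle between carton's own z axis and vertical above 0.4 rad).
It fails at once if a bystander is shifted by more than 40 mm (distance of any of mug, jar, can, screwdriver, hammer, wrench from where it was at the start of the episode above 0.04 m).
It also fails if it takes over 72 s, if anything falls off the work surface, if the arm or the gripper's body presses on something with over 40 N, if the wrist force passes 120 N, or if a joint passes its speed limit or range.

## Working session

There is one attempt and no reset: what is moved stays moved. The work goes in short steps, Python scripts to look and compute and a shell command to move; the robot and the scene stay as the last step left them, time stands still between calls to the robot, and variables do not carry over. Pictures are saved under pics/ and viewed, at most 10 in all, crops included, and the job is handed in when it is done.

```bash
mkdir -p pics; cat > h.py <<'E'
import numpy as np, cv2
from bench import status, camera, ctrl
from scipy.spatial.transform import Rotation as R
def obs():
    o=status.get_obs(); return o
def toolT(o):
    T=np.eye(4); w,x,y,z=o["eef_rot"]; T[:3,:3]=R.from_quat([x,y,z,w]).as_matrix(); T[:3,3]=o["eef_pos"]; return T
def cloud(name):
    o=obs(); c=camera(name); d=c["depth"]; h,w=d.shape
    K=np.array([[c["fx"],0,c["cx"]],[0,c["fy"],c["cy"]],[0,0,1.]])
    u,v=np.meshgrid(np.arange(w),np.arange(h))
    p=cv2.undistortPoints(np.stack([u,v],-1).reshape(-1,1,2).astype(np.float64),K,np.array(c["dist"],float)).reshape(h,w,2)
    P=np.dstack([p*d[...,None],d]); T=np.array(c["extrinsics"]) if "extrinsics" in c else toolT(o)@np.array(c["hand_eye"])
    W=P@T[:3,:3].T+T[:3,3]; W[d==0]=np.nan
    return c["frame"],W
def delta(target,rotW=None):
    "shift in tool cm towards world target (TCP) and turn rotvec deg in tool axes"
    T=toolT(obs()); s=T[:3,:3].T@(np.array(target)-T[:3,3])*100
    r=np.zeros(3) if rotW is None else R.from_matrix(T[:3,:3].T@rotW).as_rotvec(degrees=True)
    return np.round(s,2),np.round(r,1)
E
python3 - <<'E'
from h import *
for n in("scene","side"):
    f,W=cloud(n); cv2.imwrite(f"pics/{n}0.png",f); np.save(n+"0.npy",W)
o=obs(); print(o); print(np.round(toolT(o),3))
E
```

```text
{'time_s': 0.1, 'q': array([-1.46931024e+00,  1.81470878e-01,  1.60787544e+00, -1.93828780e-07,
        1.35381301e+00, -2.06285931e-01]), 'dq': array([ 1.29269253e-03, -9.11841811e-04, -2.75120330e-03, -9.75856621e-06,
        5.44285029e-04, -4.05971046e-04]), 'joint_efforts': array([ 4.94135620e-04, -4.45877302e+01, -3.52237558e+01, -3.45896697e-04,
        4.12022491e-03,  1.77942729e-05]), 'eef_pos': array([ 0.17416246, -0.54748129,  0.23048767]), 'eef_rot': array([-7.82267238e-04,  9.88182589e-01,  1.53279341e-01,  4.09335451e-05]), 'wrist_force': array([-0.99168614,  0.30969221,  1.12434475]), 'torque': array([-0.03011084, -0.00592768, -0.02313883]), 'grasp_force': 0.0, 'opening': 0.9965943891529349}
[[ 0.953  0.303 -0.     0.174]
 [ 0.303 -0.953  0.002 -0.547]
 [ 0.    -0.002 -1.     0.23 ]
 [ 0.     0.     0.     1.   ]]
```

View pics/scene0.png

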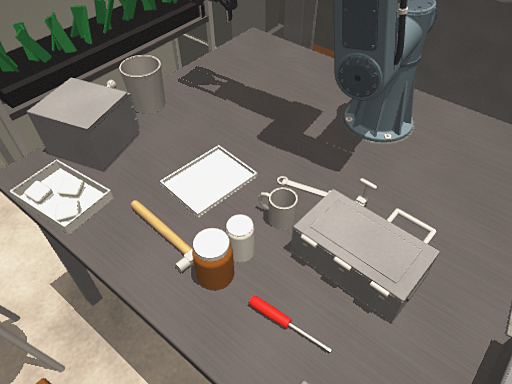

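View pics/side0.png

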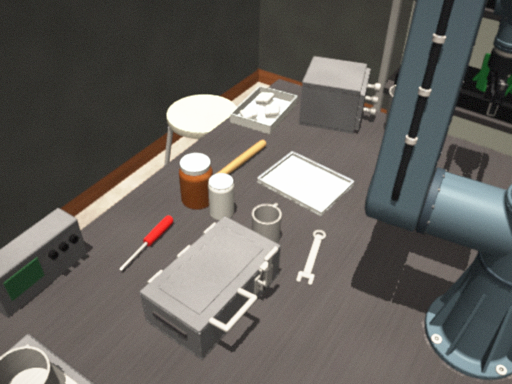

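The scene view shows the case (lid about (365,245), T-bar (368,184), grab bar (412,222)), the tray (208,180), mug (281,207), can (240,238) and jar (213,260). The side view agrees, with the case at (212,275) and the tray at (305,182). Next I'll measure their poses.

```bash
python3 - <<'E'
from h import *
A=np.load("scene0.npy");B=np.load("side0.npy")
def pick(W,u0,u1,v0,v1,z0,z1):
    P=W[v0:v1,u0:u1].reshape(-1,3);P=P[np.isfinite(P).all(1)];return P[(P[:,2]>z0)&(P[:,2]<z1)]
def rect(P):
    r=cv2.minAreaRect((P[:,:2]*1000).astype(np.float32)); return np.round(r[0],1),np.round(r[1],1),round(r[2],1),np.round(np.median(P[:,2]),4),len(P)
for n,W,b in(("scene",A,(290,445,185,310)),("side",B,(140,285,215,350))):
    P=pick(W,*b,.097,.108)
    # keep main cluster by eroding sparse pts
    from scipy.spatial import cKDTree
    k=np.array([len(x) for x in cKDTree(P[:,:2]).query_ball_point(P[:,:2],.012)]);P=P[k>.5*np.median(k)*.8]
    print("lid",n,rect(P))
print("Tbar scene",np.round(np.nanmean(pick(A,358,382,176,192,.14,.17),0),4), "side",np.round(np.nanmean(pick(B,250,290,240,290,.14,.17),0),4))
Pb=pick(A,385,440,205,240,.095,.115);print("bar scene pts",rect(Pb))
for n,W,b in(("scene",A,(158,260,144,216)),("side",B,(255,356,150,214))):
    print("tray",n,rect(pick(W,*b,.0025,.025)), "rim",rect(pick(W,*b,.012,.025)))
for n,b,z in(("mug",(260,300,185,230),(.075,.095)),("can",(225,258,213,265),(.1,.12)),("jar",(190,236,228,290),(.12,.14))):
    print(n,rect(pick(A,*b,*z)))
E
```

```text
lid scene (array([528.4, 230.3]), array([281. , 188.3]), 87.5, np.float64(0.1043), 7712)
lid side (array([527.5, 230.5]), array([282.7, 185.7]), 87.1, np.float64(0.1056), 6743)
Tbar scene [0.4297 0.1718 0.1553] side [0.4259 0.1734 0.1578]
bar scene pts (array([459.7, 294.2]), array([ 93.8, 103.8]), 0.3, np.float64(0.1053), 698)
tray scene (array([ 556.8, -257.1]), array([297. , 316.8]), 39.2, np.float64(0.0045), 2945) rim (array([ 557.3, -239.8]), array([173.6, 221.6]), 83.8, np.float64(0.0161), 473)
tray side (array([ 554.1, -261.3]), array([317. , 305.5]), 33.1, np.float64(0.0055), 3937) rim (array([ 597.9, -244.3]), array([178.9, 309.5]), 83.5, np.float64(0.0171), 585)
mug (array([556.6,  36. ]), array([142.6,  70.8]), 57.5, np.float64(0.0824), 234)
can (array([709.3,  13.5]), array([124.4,  60.1]), 41.0, np.float64(0.109), 571)
jar (array([772.1, -12. ]), array([76.2, 75.7]), 44.5, np.float64(0.1295), 898)
```

```bash
cat >> h.py <<'E'
YAW=np.radians(-2.7); C=np.array([.531,.2318,0])
Rc=R.from_euler("z",YAW).as_matrix()
def cw(p): return C+Rc@np.array(p)
def down(yaw_x): # tool down with tool x at yaw_x (rad)
    c,s=np.cos(yaw_x),np.sin(yaw_x); return np.array([[c,s,0],[s,-c,0],[0,0,-1.]])
E
python3 - <<'E'
from h import *
for n,b in(("scene",(385,440,200,245)),("side",(200,262,275,335))):
    W=np.load(n+"0.npy")[b[2]:b[3],b[0]:b[1]].reshape(-1,3);W=W[np.isfinite(W).all(1)]
    Q=(W-C)@Rc; Q=Q[(Q[:,2]>.1)&(Q[:,2]<.118)]
    E=Q[(Q[:,0]<-.108)&(Q[:,0]>-.135)]; print(n,"bar",np.median(E,0).round(4),np.percentile(E[:,1],[2,98]).round(4),np.percentile(E[:,0],[5,95]).round(4),"slope",np.polyfit(E[:,1],E[:,0],1).round(3))
for n,b in(("scene",(290,445,185,310)),("side",(140,285,215,350))):
    W=np.load(n+"0.npy")[b[2]:b[3],b[0]:b[1]].reshape(-1,3);W=W[np.isfinite(W).all(1)]
    Q=(W-C)@Rc; Q=Q[(Q[:,2]>.098)&(Q[:,2]<.11)]
    S=Q[abs(Q[:,0])<.05];print("y edges",np.percentile(S[:,1],[.5,99.5]).round(4))
    S=Q[(abs(Q[:,1]-.125)<.012)|(abs(Q[:,1]+.02)<.01)];print("x edges",np.percentile(S[:,0],[.5,99.5]).round(4))
print(delta(cw([-.068,-.065,.235]),down(YAW+np.pi/2)))
E
```

```text
scene bar [-0.1129  0.0608  0.1094] [0.0109 0.1064] [-0.119  -0.1092] slope [-0.01  -0.113]
side bar [-0.118   0.0613  0.1114] [0.0121 0.1083] [-0.1225 -0.1107] slope [ 0.001 -0.118]
y edges [-0.1395  0.137 ]
x edges [-0.0774  0.0857]
y edges [-0.1387  0.1384]
x edges [-0.0779  0.0826]
(array([ 48.98, -59.73,  -0.34]), array([ -0.1,  -0.1, -69.7]))
```

```bash
sed -i 's/C=np.array(\[.531,.2318,0\])/C=np.array([.533,.2315,0])/' h.py
python3 -m handwheel '[[[-1,49.2,-59.7,-0.5,0,0,-70],[-1,49.2,-59.7,-0.5,0,0,-70],[-1,49.2,-59.7,-0.5,0,0,-70],[-1,49.2,-59.7,-0.5,0,0,-70],[-1,49.2,-59.7,-0.5,0,0,-70],[-1,49.2,-59.7,-0.5,0,0,-70],[-1,49.2,-59.7,-0.5,0,0,-70],[-1,49.2,-59.7,-0.5,0,0,-70],[-1,49.2,-59.7,-0.5,0,0,-70],[-1,49.2,-59.7,-0.5,0,0,-70]]]'
python3 -c "
from h import *
print(delta(cw([-.068,-.065,.235]),down(YAW+np.pi/2)), obs()['q'].round(2))"
```

```text
time_s: 1.35
eef_pos: [0.4072, 0.0342, 0.2355]
eef_rot: [0.0, 0.722, 0.692, 0.0]
wrist_force: [1.3, -0.5, 0.2]
opening: -0.002
grasp_force: 0.0
(array([13.77,  4.92,  0.05]), array([0.1, 0. , 0.3])) [-0.21 -0.22  1.99 -0.    1.37 -0.17]
```

```bash

python3 -m handwheel '[[[-1,13.8,4.9,0,0,0,0],[-1,13.8,4.9,0,0,0,0],[-1,13.8,4.9,0,0,0,0],[-1,13.8,4.9,0,0,0,0],[-1,13.8,4.9,5,0,0,0],[-1,13.8,4.9,10.5,0,0,0],[-1,13.8,4.9,10.5,0,0,0],[-1,13.8,4.9,10.5,0,0,0]]]'
python3 -c "
from h import *
print(delta(cw([-.068,-.065,.13]),down(YAW+np.pi/2)), obs()['q'].round(2))"
```

```text
time_s: 2.35
eef_pos: [0.4626, 0.1673, 0.1321]
eef_rot: [0.001, 0.722, 0.692, 0.001]
wrist_force: [-0.2, -0.4, 1.1]
opening: 0.0
grasp_force: 0.0
(array([ 0.24, -0.07,  0.21]), array([ 0.1, -0. ,  0.3])) [ 0.11  0.11  1.9  -0.    1.13  0.15]
```

```bash

python3 -m handwheel '[[[-1,0,-1,0,0,0,0],[-1,0,-2.5,0,0,0,0],[-1,0,-4,0.3,0,0,0],[-1,0,-5.5,0.8,0,0,0],[-1,0,-7,1.5,0,0,0],[-1,0,-8.5,2.3,0,0,0],[-1,0,-10,3.2,0,0,0],[-1,0,-11.5,4,0,0,0],[-1,0,-12.5,4.5,0,0,0],[-1,0,-12.5,4.5,0,0,0]]]'
python3 - <<'E'
from h import *
f,W=cloud("side"); cv2.imwrite("pics/side1.png",f[180:384,120:400].repeat(2,0).repeat(2,1)); print(obs()['wrist_force'])
Q=(W-C)@Rc; m=(abs(Q[...,1]+.065)<.025)&(Q[...,0]<-.09)&(Q[...,0]>-.22)&(Q[...,2]>.02); print(Q[m].shape)
E
```

```text
time_s: 3.6
eef_pos: [0.3357, 0.1731, 0.0849]
eef_rot: [-0.0, 0.721, 0.693, -0.0]
wrist_force: [0.1, -0.2, 0.3]
opening: -0.0
grasp_force: 0.0
[0.72005044 0.38964656 0.42330796]
(1968, 3)
```

View pics/side1.png

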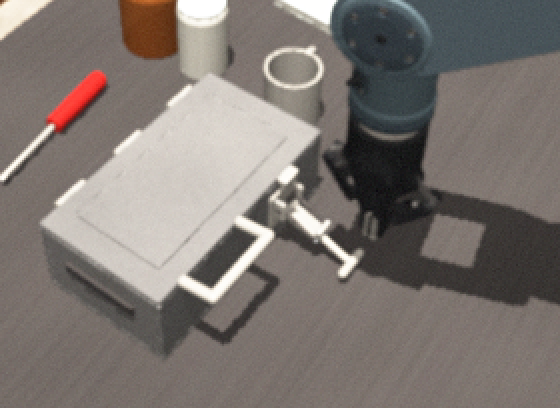

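The picture shows the latch tipped fully forward, with its T at about (350,265) in the crop, and the lid shut. Next is the bar.

```bash

python3 -m handwheel '[[[-0.4,0,-2,-5,0,0,0],[-0.4,0,-2,-12,0,0,0],[-0.4,6,3,-12,0,0,0],[-0.4,12,8,-12,0,0,0],[-0.4,12.5,8,-12,0,0,0],[-0.4,12.5,8,-12,0,0,0]]]'
python3 - <<'E'
from h import *
print(delta(cw([-.118,.060,.0865]),down(YAW+np.pi/2)), obs()['opening'])
f,W=cloud("wrist"); Q=(W-C)@Rc
m=(Q[...,2]>.098)&(Q[...,2]<.12)&(Q[...,0]<-.104)&(Q[...,0]>-.14)&(Q[...,1]>0)&(Q[...,1]<.12)
E=Q[m]; print(len(E)); print(np.median(E,0).round(4),np.percentile(E[:,0],[3,97]).round(4),np.percentile(E[:,1],[2,98]).round(4),np.polyfit(E[:,1],E[:,0],1))
E
```

```text
time_s: 4.4
eef_pos: [0.4234, 0.2962, 0.2055]
eef_rot: [0.0, 0.721, 0.693, 0.0]
wrist_force: [0.1, 0.1, -0.1]
opening: 0.301
grasp_force: 0.0
(array([ 0.06, -0.56, 11.9 ]), array([ 0. , -0. ,  0.4])) 0.3014590032304151
1850
[-0.1165  0.0632  0.1121] [-0.1231 -0.1059] [0.0112 0.1077] [ 0.0030807  -0.11649341]
```

```bash

python3 -m handwheel '[[[-0.4,0,-0.5,0,0,0,0],[-0.4,0,-0.5,5,0,0,0],[-0.4,0,-0.5,9,0,0,0],[-0.4,0,-0.5,11.9,0,0,0],[-0.4,0,-0.5,11.9,0,0,0],[-1,0,-0.5,11.9,0,0,0],[-1,0,-0.5,11.9,0,0,0],[-1,0,-0.5,11.9,0,0,0],[-1,0,-0.5,11.9,0,0,0]]]'
python3 - <<'E'
from h import *
T=toolT(obs()); g=(T[:3,3]-.019*T[:3,2]-C)@Rc; print("grasp pt case",g.round(4))
h=np.array([.080,0,.0955]); r=g-h
for a in np.arange(0,1.81,.15):
    c,s=np.cos(a),np.sin(a); p=h+np.array([c*r[0]+s*r[2],0,-s*r[0]+c*r[2]]); d=p-g
    print(round(a,2),"y %.1f z %.1f"%(d[0]*100,-d[2]*100))
E
```

```text
time_s: 5.58
eef_pos: [0.4169, 0.2948, 0.0876]
eef_rot: [0.0, 0.721, 0.692, 0.0]
wrist_force: [-4.6, -3.5, 6.4]
opening: 0.114
grasp_force: 59.2
grasp pt case [-0.119   0.0577  0.1066]
0.0 y 0.0 z -0.0
0.15 y 0.4 z -3.0
0.3 y 1.2 z -5.8
0.45 y 2.5 z -8.5
0.6 y 4.1 z -11.0
0.75 y 6.1 z -13.3
0.9 y 8.4 z -15.2
1.05 y 11.0 z -16.7
1.2 y 13.7 z -17.8
1.35 y 16.6 z -18.6
1.5 y 19.6 z -18.8
1.65 y 22.6 z -18.6
1.8 y 25.5 z -18.0
```

```bash

python3 -m handwheel '[[[-1,0,0.1,-1.5,0,0,0],[-1,0,0.4,-3,0,0,0],[-1,0,0.7,-4.4,0,0,0],[-1,0,1.2,-5.8,0,0,0],[-1,0,1.8,-7.2,0,0,0],[-1,0,2.5,-8.5,0,0,0],[-1,0,3.3,-9.8,0,0,0],[-1,0,4.1,-11,0,0,0],[-1,0,5.1,-12.2,0,0,0],[-1,0,6.1,-13.3,0,0,0]]]'
python3 - <<'E'
from h import *
f,W=cloud("side"); cv2.imwrite("pics/side2.png",f[130:384,100:400].repeat(2,0).repeat(2,1)); print(obs()['wrist_force'])
E
```

```text
time_s: 6.82
eef_pos: [0.4743, 0.2922, 0.2212]
eef_rot: [-0.002, 0.721, 0.693, -0.003]
wrist_force: [-17.8, -5.3, 11.3]
opening: 0.114
grasp_force: 58.4
[-22.65069766  -8.65225567  20.32112179]
```

View pics/side2.png

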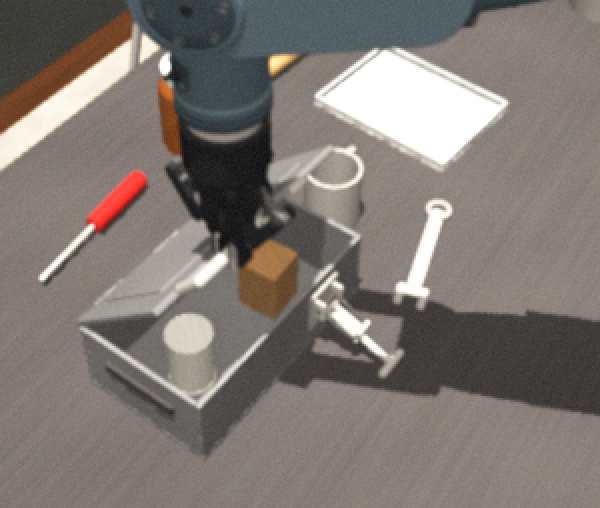

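The lid is at about 43° in the gripper. The tin is in the left half (crop (190,350)) and the carton in the right. I'll continue the arc 3 mm further out to cut the radial force.

```bash

python3 -m handwheel '[[[-1,0,0.9,-1.2,0,0,0],[-1,0,2.1,-2.1,0,0,0],[-1,0,3.4,-3,0,0,0],[-1,0,4.8,-3.7,0,0,0],[-1,0,6.1,-4.3,0,0,0],[-1,0,7.5,-4.8,0,0,0]]]'
python3 -m handwheel '[[[-1,0,1.4,-0.4,0,0,0],[-1,0,2.9,-0.8,0,0,0],[-1,0,4.4,-0.9,0,0,0],[-1,0,6,-1,0,0,0],[-1,0,7.5,-0.9,0,0,0],[-1,0,9,-0.8,0,0,0],[-1,0,10,-0.6,0,0,0],[-1,0,11,-0.4,0,0,0],[-1,0,11,-0.4,0,0,0]]]'
```

```text
time_s: 7.62
eef_pos: [0.5542, 0.2888, 0.2711]
eef_rot: [0.002, 0.722, 0.692, 0.001]
wrist_force: [-1.6, -5.0, 4.8]
opening: 0.11
grasp_force: 60.6
time_s: 8.75
eef_pos: [0.6644, 0.2835, 0.2735]
eef_rot: [0.002, 0.722, 0.692, 0.001]
wrist_force: [-1.0, -6.0, 4.8]
opening: 0.113
grasp_force: 62.2
```

```bash

python3 -m handwheel '[[[0.3,0,0,0,0,0,0],[0.3,0,0.5,0,0,0,0],[0.3,0,1,0,0,0,0],[0.3,0,1,-3,0,0,0],[0.3,0,1,-8,0,0,0],[0.3,0,1,-8,0,0,0]]]'
python3 - <<'E'
from h import *
f,W=cloud("scene"); Q=(W-C)@Rc
m=(abs(Q[...,1])<.12)&(Q[...,2]>.12)&(Q[...,2]<.24)&(Q[...,0]>.05)&(Q[...,0]<.2); E=Q[m]; print(len(E),np.polyfit(E[:,2],E[:,0],1))
f,W=cloud("side"); Q=(W-C)@Rc; np.save("side3.npy",W)
inn=(abs(Q[...,0])<.072)&(abs(Q[...,1])<.132)
for n,z,s in(("tin",(.068,.092),1),("carton",(.062,.09),-1)):
    m=inn&(Q[...,2]>z[0])&(Q[...,2]<z[1])&(s*Q[...,1]>0); E=Q[m]; print(n,len(E),np.median(E,0).round(4),np.percentile(E,[2,98],axis=0).round(4).tolist())
cv2.imwrite("pics/side3.png",f)
E
```

```text
time_s: 9.5
eef_pos: [0.6745, 0.2851, 0.3578]
eef_rot: [0.002, 0.721, 0.693, 0.004]
wrist_force: [-0.2, 0.5, 0.4]
opening: 0.646
grasp_force: 0.0
2533 [0.27479064 0.0637807 ]
tin 473 [-0.0085  0.0719  0.0813] [[-0.0296, 0.0459, 0.0699], [0.0179, 0.0941, 0.0846]]
carton 470 [-0.0086 -0.0627  0.0754] [[-0.0307, -0.0907, 0.0631], [0.0178, -0.0412, 0.0792]]
```

View pics/side3.png

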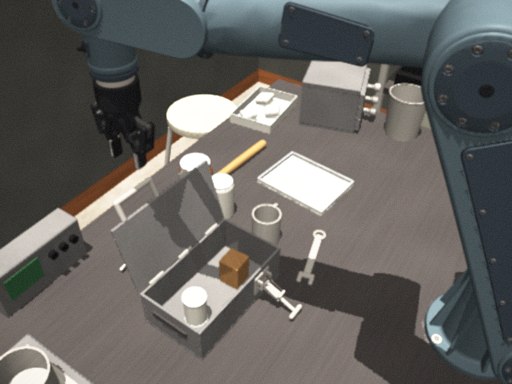

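The side view shows the lid leaning back on its stop and the latch hanging open. The tin is at (195,303) and the carton at (233,268). I'll move above the tin and check it with the wrist camera.

```bash

python3 -m handwheel '[[[1,0,-5,0,0,0,0],[1,0.5,-10,0,0,0,0],[1,1,-14.5,4,0,0,0],[1,1,-14.5,10,0,0,0],[1,1,-14.5,15,0,0,0],[1,1,-14.5,15,0,0,0]]]'
python3 - <<'E'
from h import *
f,W=cloud("wrist"); Q=(W-C)@Rc; cv2.imwrite("pics/w1.png",f)
m=(abs(Q[...,0])<.065)&(abs(Q[...,1]-.07)<.05)&(Q[...,2]>.072)&(Q[...,2]<.09); E=Q[m]
c,r=cv2.minEnclosingCircle((E[:,:2]*1000).astype(np.float32));print("circle",c,r,np.median(E,0).round(4),len(E))
print(delta(cw([*(np.array(c)/1000),.037]),down(YAW+np.pi/2)), obs()['eef_pos'])
# tray, from wrist-independent side view
W=np.load("side0.npy");P=W[148:216,253:358].reshape(-1,3);P=P[np.isfinite(P).all(1)]
P=P[(P[:,2]>.013)&(P[:,2]<.024)&(P[:,0]>.42)&(P[:,0]<.72)&(P[:,1]>-.36)&(P[:,1]<-.12)]
print("tray rim",cv2.minAreaRect((P[:,:2]*1000).astype(np.float32)),len(P))
E
```

```text
time_s: 10.35
eef_pos: [0.5239, 0.299, 0.1952]
eef_rot: [-0.003, 0.721, 0.692, -0.006]
wrist_force: [-0.1, 0.5, 1.1]
opening: 0.998
grasp_force: 0.0
circle (-5.1214752197265625, 67.8621597290039) 25.898818969726562 [-0.005   0.0686  0.0819] 2530
(array([ 0.03,  0.56, 16.19]), array([-0.3,  0.1,  0.3])) [0.52640776 0.29979158 0.19897545]
tray rim ((556.1588745117188, -239.483154296875), (178.8844451904297, 225.3643798828125), 83.45679473876953) 519
```

View pics/w1.png

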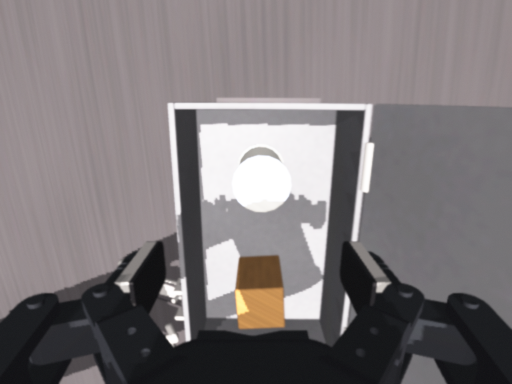

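The tin is centred at (262,183) in the wrist view, 26 mm in radius as expected, and both fingers have room.

```bash

python3 -m handwheel '[[[1,0,0.5,0,0,0,0],[1,0,0.5,4,0,0,0],[1,0,0.5,8,0,0,0]]]'
python3 -c "
from h import *
print(delta(cw([-.0051,.0679,.033]),down(YAW+np.pi/2)), obs()['q'].round(2))"
```

```text
time_s: 10.78
eef_pos: [0.5361, 0.3009, 0.1241]
eef_rot: [0.001, 0.722, 0.692, 0.003]
wrist_force: [0.0, -0.7, -0.2]
opening: 1.003
grasp_force: 0.0
(array([-0.18, -0.56,  9.11]), array([ 0.4, -0.1,  0.3])) [0.32 0.37 1.6  0.   1.17 0.36]
```

```bash

python3 -m handwheel '[[[1,0,-0.5,0,0,0,0],[1,0,-0.5,2,0,0,0],[1,0,-0.5,4,0,0,0],[1,0,-0.5,6,0,0,0],[1,0,-0.5,7.5,0,0,0],[1,0,-0.5,7.5,0,0,0]]]'
python3 -c "
from h import *
print(delta(cw([-.0051,.0679,.033]),down(YAW+np.pi/2)), obs()['q'].round(2))"
```

```text
time_s: 11.52
eef_pos: [0.5269, 0.2999, 0.0444]
eef_rot: [-0.001, 0.722, 0.692, -0.002]
wrist_force: [-0.6, -0.8, -0.5]
opening: 0.997
grasp_force: 0.0
(array([-0.01,  0.43,  1.14]), array([-0.2,  0.1,  0.3])) [0.32 0.47 1.64 0.   1.03 0.36]
```

```bash

python3 -m handwheel '[[[1,0,0.2,1,0,0,0],[1,0,0.2,1,0,0,0],[1,0,0.2,1,0,0,0]]]'
python3 -c "
from h import *
print(delta(cw([-.0051,.0679,.033]),down(YAW+np.pi/2)), obs()['q'].round(2))"
```

```text
time_s: 11.9
eef_pos: [0.5305, 0.3003, 0.0367]
eef_rot: [0.0, 0.722, 0.692, 0.0]
wrist_force: [0.6, -1.1, -0.8]
opening: 0.997
grasp_force: 0.4
(array([-0.07,  0.07,  0.37]), array([ 0. , -0. ,  0.3])) [ 0.32  0.49  1.64 -0.    1.01  0.36]
```

```bash

python3 -m handwheel '[[[0.2,0,0,0,0,0,0],[-0.2,0,0,0,0,0,0],[-1,0,0,0,0,0,0],[-1,0,0,0,0,0,0],[-1,0,0,0,0,0,0],[-1,0,0,0,0,0,0]]]'
python3 -m handwheel '[[[-1,0,0,-1,0,0,0],[-1,0,0,-2,0,0,0],[-1,0,0,-3,0,0,0],[-1,0,0,-3,0,0,0]]]'
```

```text
time_s: 12.65
eef_pos: [0.5301, 0.3003, 0.0365]
eef_rot: [-0.0, 0.722, 0.692, 0.0]
wrist_force: [-1.8, -1.0, 3.9]
opening: 0.559
grasp_force: 61.6
time_s: 13.15
eef_pos: [0.531, 0.3005, 0.0677]
eef_rot: [0.001, 0.722, 0.692, 0.001]
wrist_force: [-0.4, -0.1, -2.2]
opening: 0.56
grasp_force: 61.9
```

Grip holds (opening 0.56, and about 3 N of weight shows). Lifting and carrying.

```bash

python3 -m handwheel '[[[-1,0,0,-3,0,0,0],[-1,0,0,-6,0,0,0],[-1,0,0,-9,0,0,0],[-1,0,0,-12,0,0,0],[-1,0,0,-13.5,0,0,0],[-1,-3,0,-13.5,0,0,0],[-1,-7,0,-13.5,0,0,0],[-1,-11,0,-13.5,0,0,0],[-1,-15,0,-13.5,0,0,0],[-1,-19,0,-13.5,0,0,0]]]'
python3 -m handwheel '[[[-1,-4,0,0,0,0,0],[-1,-8,1,0,0,0,0],[-1,-12,2,0,0,0,0],[-1,-16,3,0,0,0,0],[-1,-20,4,0,0,0,0],[-1,-24,5,0,0,0,0],[-1,-28,5,0,0,0,0],[-1,-31.5,5,0,0,0,0],[-1,-34,5,0,0,0,0],[-1,-34.7,5,0,0,0,0]]]'
python3 -m handwheel '[[[-1,0,0,0,0,0,0],[-1,0,0,0,0,0,0]]]'
python3 - <<'E'
from h import *
print(delta([.557,-.240,.040],down(YAW+np.pi/2)),obs()['grasp_force'])
f,W=cloud("wrist"); cv2.imwrite("pics/w2.png",f)
f,W2=cloud("side"); cv2.imwrite("pics/side4.png",f)
E=W.reshape(-1,3);E=E[np.isfinite(E).all(1)];E=E[(E[:,2]>.011)&(E[:,2]<.026)&(abs(E[:,0]-.556)<.16)&(abs(E[:,1]+.24)<.16)];print(cv2.minAreaRect((E[:,:2]*1000).astype(np.float32)),len(E))
E
```

```text
time_s: 14.4
eef_pos: [0.5215, 0.1091, 0.2005]
eef_rot: [-0.0, 0.722, 0.692, -0.0]
wrist_force: [0.4, 0.3, -2.2]
opening: 0.561
grasp_force: 62.2
time_s: 15.65
eef_pos: [0.5575, -0.2394, 0.2007]
eef_rot: [-0.0, 0.722, 0.692, -0.0]
wrist_force: [-0.8, 0.5, -2.3]
opening: 0.56
grasp_force: 62.3
time_s: 15.9
eef_pos: [0.558, -0.2371, 0.2012]
eef_rot: [-0.0, 0.721, 0.693, 0.0]
wrist_force: [0.4, 0.1, -3.0]
opening: 0.562
grasp_force: 62.3
(array([-0.3 , -0.09, 16.12]), array([-0. , -0. ,  0.4])) 62.320812360096376
((540.42333984375, -210.5686492919922), (223.859130859375, 260.7986145019531), 83.97492980957031) 2661
```

View pics/side4.png

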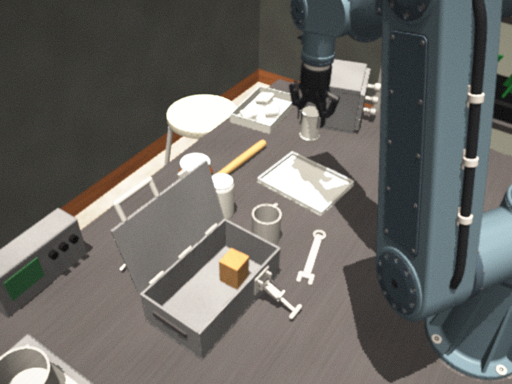

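The side view shows the tin held upright over the tray at about (310,123), and the case still open. Lowering.

```bash

python3 -m handwheel '[[[-1,-0.2,0,3,0,0,0],[-1,-0.2,0,6,0,0,0],[-1,-0.2,0,9,0,0,0],[-1,-0.2,0,12,0,0,0],[-1,-0.2,0,14,0,0,0],[-1,-0.2,0,15,0,0,0],[-1,-0.2,0,15.6,0,0,0],[-1,-0.2,0,16,0,0,0],[-1,-0.2,0,16,0,0,0],[-1,-0.2,0,16,0,0,0]]]'
python3 -m handwheel '[[[-1,0,0,0.2,0,0,0],[-1,0,0,0.3,0,0,0],[-1,0,0,0.3,0,0,0],[-1,0,0,0.3,0,0,0]]]'
```

```text
time_s: 17.25
eef_pos: [0.5582, -0.2407, 0.042]
eef_rot: [0.001, 0.722, 0.692, 0.0]
wrist_force: [0.1, -0.1, -2.7]
opening: 0.557
grasp_force: 62.3
time_s: 17.75
eef_pos: [0.5578, -0.2404, 0.0383]
eef_rot: [-0.0, 0.722, 0.692, 0.0]
wrist_force: [0.0, -0.2, -2.2]
opening: 0.561
grasp_force: 62.3
```

```bash

python3 -m handwheel '[[[-1,0,0,0.1,0,0,0],[-1,0,0,0.2,0,0,0],[-1,0,0,0.2,0,0,0],[-1,0,0,0.3,0,0,0],[-1,0,0,0.3,0,0,0],[-1,0,0,0.3,0,0,0]]]'
```

```text
time_s: 18.5
eef_pos: [0.5579, -0.2404, 0.0356]
eef_rot: [0.0, 0.722, 0.692, 0.0]
wrist_force: [-1.8, 1.3, 0.9]
opening: 0.558
grasp_force: 62.5
```

```bash

python3 -m handwheel '[[[0.2,0,0,0,0,0,0],[0.3,0,0,0,0,0,0],[0.5,0,0,0,0,0,0],[0.8,0,0,0,0,0,0],[1,0,0,0,0,0,0],[1,0,0,0,0,0,0],[1,0,0,-2,0,0,0],[1,0,0,-4,0,0,0],[1,0,0,-7,0,0,0],[1,0,0,-10,0,0,0]]]'
python3 -m handwheel '[[[1,0,0,-5,0,0,0],[1,0,-5,-7,0,0,0],[1,0,-10,-7,0,0,0],[1,0,-10,-7,0,0,0],[1,0,-10,-7,0,0,0]]]'
python3 - <<'E'
from h import *
f,W=cloud("wrist"); cv2.imwrite("pics/w3.png",f)
E=W.reshape(-1,3);E=E[np.isfinite(E).all(1)];D=E[(E[:,2]>.07)&(E[:,2]<.1)&(abs(E[:,0]-.556)<.1)&(abs(E[:,1]+.24)<.1)]
c,r=cv2.minEnclosingCircle((D[:,:2]*1000).astype(np.float32)); print("tin",c,r,np.median(D[:,2]),np.ptp(D[:,2]))
print("in tray",R.from_euler("z",6.5,degrees=True).apply([c[0]/1000-.5565,c[1]/1000+.2395,0]).round(4))
f,W=cloud("scene"); cv2.imwrite("pics/scene5.png",f); print(obs()["wrist_force"],obs()["grasp_force"])
E
cd pics && python3 -c "
import cv2;import numpy as np
cv2.imwrite('end.png',np.hstack([cv2.resize(cv2.imread(n),(400,300)) for n in('w3.png','scene5.png')]))"
```

```text
time_s: 19.75
eef_pos: [0.5583, -0.2407, 0.1382]
eef_rot: [0.001, 0.722, 0.692, 0.0]
wrist_force: [-0.6, -0.7, 0.5]
opening: 1.003
grasp_force: 0.0
time_s: 20.38
eef_pos: [0.4586, -0.2369, 0.2072]
eef_rot: [0.002, 0.722, 0.692, 0.0]
wrist_force: [0.5, 0.4, -0.1]
opening: 1.001
grasp_force: 0.0
tin (559.0946655273438, -240.71697998046875) 26.009206771850586 0.08082353668922707 0.013183628842589223
in tray [ 0.0027 -0.0009  0.    ]
[ 0.30516924 -0.08000611  0.70244092] 0.0
```

View pics/end.png

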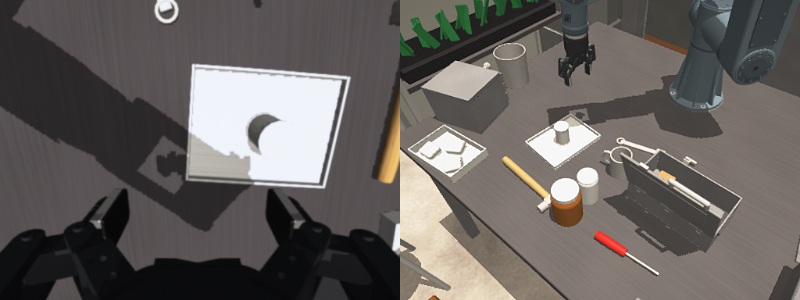

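The tin stands upright at the centre of the tray (265,135 left; 562,132 right). The lid is open, the carton is still in the case, the bystanders are unmoved and the robot is clear.

```bash
python3 -c "
from bench import ctrl
print(ctrl.hand_in())"
```

```text
the job is handed in; nothing more can be done
None
```

I handed the job in at about 20 s of robot time: the latch is open, the lid is leaning back on its stop, the tin is standing within 3 mm of the tray's centre, and the carton is in the case with the bystanders looking unmoved in the last pictures; no verdict came back.

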